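Changeover: lift the four-pocket jar nest off its locating pins

ROBOT

A 6-joint arm with a two-finger parallel gripper is mounted at the origin on the work surface. World frame = base frame: x ahead of the robot, y to its left, z up, the work surface at z = 0. Lengths are in m, angles in degrees, forces in N, time in s.
With the tool pointing down it reaches from about 0.3 to 0.85 m from the base axis. Payload 5.4 kg.
Tool frame: the origin (TCP) lies midway between the tips of the shut fingers; the grasp point (between the pads) lies 19 mm behind it; z points along the fingers, y is the line along which they close (so a half turn about z gives the same grasp; the last joint's range is limited). The gripper opens to 85 mm and grips with 20 to 120 N. Pads are 22 mm wide; open, the fingers measure 114 mm over their backs; the gripper's body (76 mm by 85 mm) begins 54 mm behind the grasp point. The pads swing forward as they close: fully open they stand 13 mm farther back than shut.
Start: joints at [-80.907, 9.076, 91.501, -0, 79.423, -12.038], TCP at [0.207, -0.536, 0.231] pointing down, gripper open.
Joint ranges: [-166.64, 166.64], [-54.1, 131.32], [10.49, 154.53], [-73.88, 253.88], [9.74, 151.15], [-171.62, 171.62]. Speed limits (degrees/s): [147.25, 147.25, 180, 180, 180, 180].

INTERFACE

Orientations are given as a 3x3 rotation matrix whose columns are the frame's x, y, z axes.
In Python, from station import * gives the robot as it stands.
- The arm moves only by the tool apply_moves, never from a script. Its argument "steps" is a list of rows, each a list of 2 entries, a list of its own where there are three numbers: the shift along the tool's x, y, z in cm, then the turn, a rotation vector about the tool's x, y, z in degrees. In form: [[[dx, dy, dz], [rx, ry, rz]], ...]. A call has 1 to 5 rows; each row is the pose to reach, as a shift and turn from the pose commanded when the call began, along the tool's axes at that moment; what a row does not reach only later rows make up. A row lasts 1/12 s, in which the tool goes at most 41.7 mm and 7.16 degrees, less where a joint would pass 70% of its speed; a pose out of reach is approached as far as the arm can. A call with a gripper value outside its range is refused whole. "fingers" is the opening, from 0 (shut) to 1 (fully open), set as the call begins (left out, the last holds). The fingers move at their own pace and stop on an object; the grip force is fixed at half the most. Time passes only in rows, so rows that repeat a pose let the fingers close. It gives the time, the measured TCP pose, the force, the opening and the grip force at its end, in the units of the state.
- read_state(): the state, without advancing time (a new reading comes with each control period).
- capture(name): name is "scene" or "side" or "wrist"; returns (picture, depth): 384x512x3 uint8, red, green, blue; 384x512 float32, m along the optical axis (not along the pixel's ray), 0 where there is no reading.
- camera_params(name): a dict with "fov_y" (degrees; the focal length in pixels is half the picture's height over the tangent of half this angle, whatever the lens; pixels are square), "cx", "cy" (the principal point, pixels), "xyz" and "rotation" of the camera in the world. Camera axes: x right, y up, looking along -z (the intrinsics and any distortion apply to the point x, -y, -z); pixel columns grow to the right and rows downward; lengths in m; the calibration is good to about 2 mm. The wrist camera is an equidistant fisheye: a pixel r from the principal point sees the ray r / f radians off the axis. A picture is of the moment at which its call begins: read the wrist's pose just before it. camera_params takes no time and is no camera call; for the wrist camera it gives the pose at the moment of the call.
- finish_job(): hands the job in; it is judged then, once.
The state is a dict: "t": time; "joints": joint angles; "joint_velocities": joint speeds; "joint_torque": joint torques, N m; "tool_pos": TCP position; "ee_rot": TCP orientation; "ft_force": force on the tool from outside, world axes, zero at the start; "wrist_torque": the same for the moment, N m; "grip_width": finger opening in m; "grip_force": force on a finger pad.
Only numpy, scipy, OpenCV 4.12 (cv2) and the standard library are available. Lean on these libraries where they do the work, as an engineer would, in place of code of your own. Each camera call takes 0.05 s, during which the arm holds its last target. There are 200 camera calls.

TASK

The packing line is changing over to another jar. Take the white nest plate that has four small round pockets by its handle, lift it straight up and level until it is clear of its two locating pins, then set it down flat in the empty blue tray and let go; do not drop it. Leave the nest plate with two large pockets where it is.

Things in the scene. Friction and masses are not known exactly. Their poses are not given: they have to be found in the camera images.
- nest_four_grip (a point): Middle of the handle bar of the plate to move: loose white plastic, 190 (x) x 100 (y) x 14 mm, about 0.4 kg, four round 34 mm through pockets and a 16 mm pin hole at x = +-80 mm. Handle across its middle: aluminium bar 16 (x) x 60 (y) x 22 mm high on two posts, 24 mm gap below. The point is 49 mm above the plate's underside, 11 mm below the bar's top. z up. Grasp across the 16 mm, along x.
- station_a: Fixed dark steel block under that plate, 210 (x) x 120 (y) x 25 mm. Origin: centre of its underside, on the table; z up. Two upright 12 mm steel pins at x = +-80 mm, y = 0 reach 34 mm above the block's top (59 mm above the table), through the plate's holes and 20 mm out; 2 mm clearance all round. The plate starts fully down on the block, axes along the block's, centred within about 1 mm.
- nest_two_grip (a point): Centre of the handle bar of the other nest plate, which must stay: same plate size, handle and point, but with two large round pockets of 50 mm diameter, one on each side of the handle. It lies on an identical pinned block.
- tray_in (a point): Centre of the inner floor of the empty, fixed, open blue tray, about 6 mm above the table. Outside 260 (x) x 230 (y) x 35 mm high, walls 6 mm, so 248 x 218 mm inside: the plate fits at any yaw when centred. x along its longer side, z up.
Not all that is in view belongs to the job. Leave any purple look-alike of the station_a alone.

How it is judged (in metres and radians):
On the way, in this order (a step that is already met when the one before it is completed fails the run):
1. the four-pocket plate is level and clear of its pins, still above its block (within 20 mm sideways, 10 degrees) (z of nest_four_grip in the frame of station_a above 0.11 m and horizontal distance between nest_four_grip and station_a below 0.02 m and angle between nest_four_grip's own z axis and vertical below 0.175 rad), for 0.1 s.
2. the plate is down in the tray (within 15 mm of its floor) while the fingers still hold it (z of nest_four_grip in the frame of tray_in below 0.064 m and horizontal distance between nest_four_grip and tray_in below 0.085 m and contact force between nest_four and the fingers above 0.5 N), for 0.05 s.
At the end, for the whole second after the job is handed in: The four-pocket plate lies flat (within 6 degrees and 8 mm) and at rest on the tray's floor, inside the walls (its middle within 85 mm of the tray's), and the two-pocket plate is within 15 mm of where it was (z of nest_four_grip in the frame of tray_in below 0.057 m and horizontal distance between nest_four_grip and tray_in below 0.085 m and angle between nest_four_grip's own z axis and vertical below 0.1 rad and linear speed of nest_four below 0.02 m/s and distance of nest_two_grip from where it was at the start of the episode below 0.015 m); the robot touches nothing.
It fails at once if the four-pocket plate is cocked or tipped by more than 15 degrees (angle between nest_four_grip's own z axis and vertical above 0.26 rad).
It fails at once if the two-pocket plate is moved by more than 15 mm (distance of nest_two_grip from where it was at the start of the episode above 0.015 m).
It also fails if it takes over 38 s, if anything falls off the work surface, if the arm or the gripper's body presses on something with over 40 N, if the wrist force passes 120 N, or if a joint passes its speed limit or range.

## Working session

There is one attempt and no reset: what is moved stays moved. The work goes in short steps, Python scripts to look and compute and a tool call to move; the robot and the scene stay as the last step left them, time stands still between calls to the robot, and variables do not carry over. Pictures are saved under pics/ and viewed, at most 10 in all, crops included, and the job is handed in when it is done.

Besides the shell and the picture viewer there is one more tool, called after "Request:" as a command line: name --argument value ..., lists and objects as JSON in quotes. apply_moves: Moves the arm, as the interface text tells. Its arguments: {"type":"object","properties":{"steps":{"type":"array"},"fingers":{"type":"number"}},"required":["steps"]}

```bash
mkdir -p pics; ls
python3 - <<'E'
from station import *
import cv2,numpy as np
for n in("scene","side"):
    p,d=capture(n); cv2.imwrite(f"pics/{n}0.png",p[:,:,::-1]); np.savez(f"pics/{n}0.npz",p=p,d=d)
    c=camera_params(n); print(n,c)
s=read_state();print(s["t"],s["tool_pos"],s["ee_rot"],s["grip_width"])
E
```

```text
pics
scene {'fov_y': 51.59117880013175, 'cx': 250.17428591270271, 'cy': 188.42529374776893, 'xyz': array([0.94383279, 0.27844101, 0.9821364 ]), 'rotation': array([[-0.33620836, -0.80938704,  0.48151486],
       [ 0.94173466, -0.2835038 ,  0.18100118],
       [-0.00998872,  0.51431334,  0.85754417]])}
side {'fov_y': 50.36937022357658, 'cx': 251.5713935959469, 'cy': 191.42140841736474, 'xyz': array([ 0.11637004, -1.01540887,  0.81241521]), 'rotation': array([[ 0.96055422,  0.14894527, -0.23484228],
       [-0.27808587,  0.52040908, -0.80736773],
       [ 0.00196045,  0.84082679,  0.54130071]])}
0.1 [ 0.20720322 -0.53578256  0.23040032] [[ 9.32751952e-01  3.60518712e-01 -2.34509205e-04]
 [ 3.60518571e-01 -9.32750477e-01  1.70498869e-03]
 [ 3.95941754e-04 -1.67487645e-03 -9.99998519e-01]] 0.085778313955304
```

View pics/scene0.png

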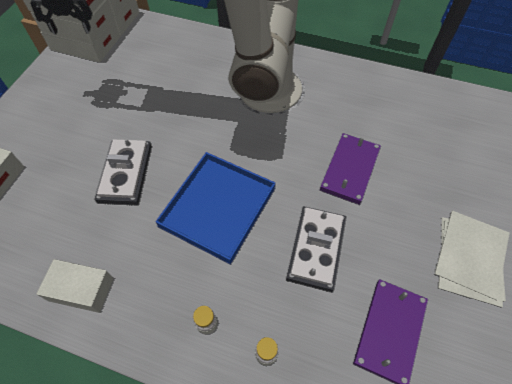

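View pics/side0.png

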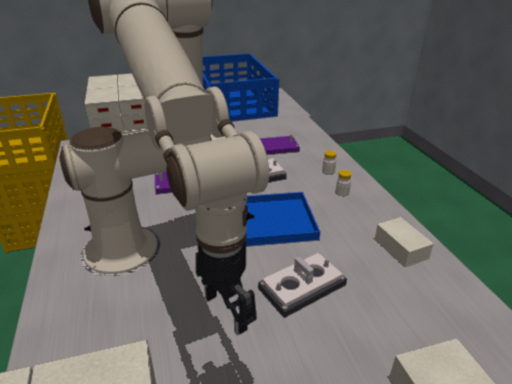

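The candidates for the target are the white plate with four small pockets at scene (318,248), the two-pocket plate at (124,170), which stays, and the purple blocks at (352,167) and (392,332), which are decoys. The tray is at (217,205). By the description I choose (318,248). Next I'll measure it and check it in a close crop.

```bash
cat > h.py <<'E'
from station import *
import cv2,numpy as np
def rays(c,uv,H=384):
    f=H/2/np.tan(np.radians(c["fov_y"]/2)); uv=np.atleast_2d(uv).astype(float)
    return np.c_[(uv[:,0]-c["cx"])/f,-(uv[:,1]-c["cy"])/f,-np.ones(len(uv))]@c["rotation"].T
def onplane(c,uv,z):
    r=rays(c,uv); return c["xyz"]+r*((z-c["xyz"][2])/r[:,2])[:,None]
def cloud(c,d):
    v,u=np.mgrid[:384,:512]; r=rays(c,np.c_[u.ravel(),v.ravel()])
    return (c["xyz"]+r*d.reshape(-1,1)).reshape(384,512,3)
E
python3 - <<'E'
from h import *
q=np.load("pics/scene0.npz");p,d=q["p"],q["d"];c=camera_params("scene")
P=cloud(c,d);hsv=cv2.cvtColor(p,cv2.COLOR_RGB2HSV)
t=P[330:345,120:180,2];print("table z",np.median(t),t.std())
for n,(x0,y0,x1,y1) in dict(four=(280,198,355,295),two=(88,130,160,210)).items():
    m=np.zeros((384,512),np.uint8);m[y0:y1,x0:x1]=1
    m&=((hsv[...,2]>150)&(hsv[...,1]<50)&(P[...,2]>.03)&(P[...,2]<.048)&(d>0)).astype(np.uint8)
    m=cv2.morphologyEx(m,cv2.MORPH_OPEN,np.ones((2,2)))
    ys,xs=np.nonzero(m);W=onplane(c,np.c_[xs,ys],.039)[:,:2]
    r=cv2.minAreaRect((W*1000).astype(np.float32));print(n,"rect mm",r,"z",np.median(P[m>0][:,2]))
    b=np.zeros((384,512),bool);b[y0:y1,x0:x1]=1
    b&=(P[...,2]>.075)&(P[...,2]<.095)
    ys,xs=np.nonzero(b);W=onplane(c,np.c_[xs,ys],.085)[:,:2]
    print(" bar",len(xs),cv2.minAreaRect((W*1000).astype(np.float32)),W.mean(0),P[b].mean(0))
m=((hsv[...,0]>100)&(hsv[...,0]<125)&(hsv[...,1]>150)).astype(np.uint8);m[:130]=0;m[280:]=0;m[:,:140]=0;m[:,290:]=0
ys,xs=np.nonzero(m&(P[...,2]>.025));
W=P[ys,xs,:2];print("tray rim",cv2.minAreaRect((W*1000).astype(np.float32)),len(xs))
ys,xs=np.nonzero(m&(abs(P[...,2]-.006)<.006));print("floor",cv2.minAreaRect((P[ys,xs,:2]*1000).astype(np.float32)),np.median(P[ys,xs,2]))
cv2.imwrite("pics/crop4.png",cv2.resize(p[195:300,275:360,::-1],None,fx=5,fy=5,interpolation=cv2.INTER_CUBIC))
E
```

```text
table z 8.483285736010648e-05 0.04627262795236488
four rect mm ((512.4511108398438, 300.12750244140625), (189.07369995117188, 98.88595581054688), 4.392926216125488) z 0.039750402382459304
 bar 184 ((513.7011108398438, 297.399658203125), (20.863821029663086, 59.38618087768555), 4.628964900970459) [0.51336909 0.29779246] [0.51314237 0.29780547 0.08450001]
two rect mm ((466.6982421875, -290.1595153808594), (189.02174377441406, 98.48668670654297), 16.363367080688477) z 0.03902698438229224
 bar 144 ((468.4759826660156, -289.54840087890625), (20.329254150390625, 62.99646759033203), 19.234874725341797) [ 0.4677865 -0.2893483] [ 0.46688538 -0.29042285  0.08327796]
tray rim ((653.079833984375, 48.175537109375), (675.8404541015625, 305.7408447265625), 14.036580085754395) 984
floor ((481.53790283203125, 4.217369079589844), (219.82200622558594, 256.9561462402344), 81.36004638671875) 0.006496990830731408
```

View pics/crop4.png

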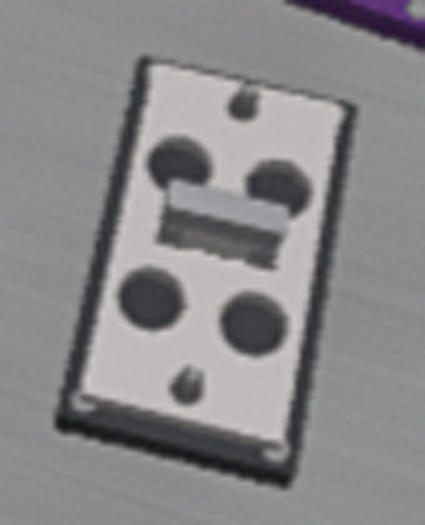

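The crop shows four small round pockets, a handle bar and two pins, so this is the right plate. It is at about (0.513, 0.299) with yaw 4.4°. The tray centre is at about (0.482, 0.004). I'm moving over at height now and turning the tool y-axis towards the plate's x-axis.

Request:
apply_moves --steps '[[[2.6,-3.0,0],[0,0,-7]],[[5.2,-6.0,0],[0,0,-14]],[[7.8,-9.0,0],[0,0,-21]],[[10.4,-12.0,0],[0,0,-28]],[[13.0,-15.0,0],[0,0,-35]]]' --fingers 1

```text
t: 0.52
tool_pos: [0.2746, -0.3475, 0.2307]
ee_rot: [[0.553, 0.833, -0.0], [0.833, -0.553, 0.001], [0.001, -0.001, -1.0]]
ft_force: [0.8, -0.1, -0.0]
grip_width: 0.0858
grip_force: 0.0
```

Request:
apply_moves --steps '[[[3.9,-0.95,0],[0,0,-7]],[[7.8,-1.9,0],[0,0,-14]],[[11.7,-2.85,0],[0,0,-21]],[[15.6,-3.8,0],[0,0,-28]],[[19.5,-4.75,0],[0,0,-35]]]'

```text
t: 0.93
tool_pos: [0.3437, -0.1592, 0.2311]
ee_rot: [[-0.025, 1.0, 0.0], [1.0, 0.025, 0.0], [0.0, 0.0, -1.0]]
ft_force: [1.3, 0.3, 0.8]
grip_width: 0.0855
grip_force: 0.0
```

Request:
apply_moves --steps '[[[3.8,1.5,0],[0,0,-1]],[[7.6,3.0,0],[0,0,-2]],[[11.4,4.5,0],[0,0,-3]],[[15.2,6.0,0],[0,0,-3]],[[19.0,7.5,0],[0,0,-3]]]'

```text
t: 1.35
tool_pos: [0.4149, 0.0325, 0.2312]
ee_rot: [[-0.072, 0.997, 0.0], [0.997, 0.072, -0.0], [-0.0, 0.0, -1.0]]
ft_force: [1.0, -1.0, -0.5]
grip_width: 0.0855
grip_force: 0.0
```

Request:
apply_moves --steps '[[[3.8,1.5,0],[0,0,0]],[[7.6,3.0,0],[0,0,0]],[[11.4,4.5,0],[0,0,0]],[[15.2,6.0,0],[0,0,0]],[[19.0,7.5,0],[0,0,0]]]'

```text
t: 1.77
tool_pos: [0.4759, 0.2275, 0.2308]
ee_rot: [[-0.073, 0.997, -0.001], [0.997, 0.073, -0.0], [-0.0, -0.001, -1.0]]
ft_force: [0.8, -0.9, 1.4]
grip_width: 0.0851
grip_force: 0.0
```

Run:
```python
from h import *
c=camera_params("wrist");p,d=capture("wrist");s=read_state()
cv2.imwrite("pics/w1.png",p[:,:,::-1]);np.savez("pics/w1.npz",p=p,d=d,**c)
print(c,s["tool_pos"],s["ee_rot"],s["t"])
```

```text
{'fov_y': 65.70646984690485, 'cx': 256.1412538379319, 'cy': 195.10555086177246, 'xyz': array([0.47016045, 0.30296139, 0.37396078]), 'rotation': array([[ 9.97359959e-01, -6.93640287e-02, -2.14882124e-02],
       [ 7.26158326e-02,  9.51753074e-01,  2.98149336e-01],
       [-2.29366884e-04, -2.98922595e-01,  9.54277334e-01]])} [0.47668547 0.23318749 0.23016079] [[-7.60865746e-02  9.97101134e-01 -4.02946525e-04]
 [ 9.97090108e-01  7.60876283e-02  4.68928258e-03]
 [ 4.70634822e-03 -4.49825456e-05 -9.99988924e-01]] 1.8167
```

View pics/w1.png

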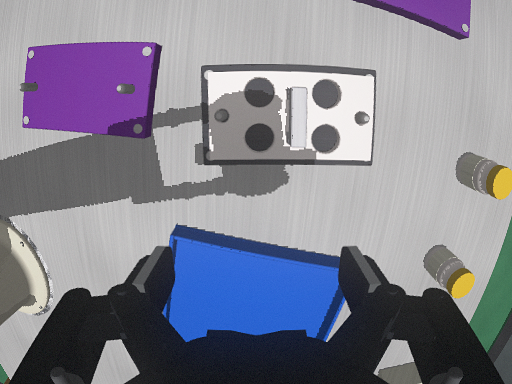

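The wrist view shows the four-pocket plate at (290,115), its bar at (298,117) and its pins at (222,115) and (362,118). The tray is below, at about (250,290). I'll measure the bar and pins from this close view.

```bash
cat >> h.py <<'E'
def wrays(c,uv):
    f=192/np.tan(np.radians(c["fov_y"]/2)); uv=np.atleast_2d(uv).astype(float)
    x=uv[:,0]-c["cx"];y=uv[:,1]-c["cy"];r=np.hypot(x,y)+1e-9;th=r/f
    return np.c_[x/r*np.tan(th),-y/r*np.tan(th),-np.ones(len(uv))]@c["rotation"].T
def wplane(c,uv,z):
    r=wrays(c,uv); return c["xyz"]+r*((z-c["xyz"][2])/r[:,2])[:,None]
def wcloud(c,d):
    v,u=np.mgrid[:384,:512]; r=wrays(c,np.c_[u.ravel(),v.ravel()])
    return (c["xyz"]+r*d.reshape(-1,1)).reshape(384,512,3)
def bar(c,d,box,z=.085,tol=.008):
    x0,y0,x1,y1=box;P=wcloud(c,d);b=np.zeros((384,512),bool);b[y0:y1,x0:x1]=1
    b&=(abs(P[...,2]-z)<tol);ys,xs=np.nonzero(b);W=wplane(c,np.c_[xs,ys],z)
    print("bar",len(xs),cv2.minAreaRect((W[:,:2]*1000).astype(np.float32)),"zmed",np.median(P[b][:,2]))
E
python3 - <<'E'
from h import *
c=dict(np.load("pics/w1.npz"));p,d=c["p"],c["d"];P=wcloud(c,d)
bar(c,d,(270,75,330,160))
m=np.zeros((384,512),np.uint8);m[60:170,195:380]=1
m&=((P[...,2]>.033)&(P[...,2]<.046)).astype(np.uint8)
ys,xs=np.nonzero(m);print("plate",cv2.minAreaRect((wplane(c,np.c_[xs,ys],.039)[:,:2]*1000).astype(np.float32)))
for z in(.02,):
    m=np.zeros((384,512),np.uint8);m[60:170,195:380]=1;m&=((P[...,2]>.015)&(P[...,2]<.033)).astype(np.uint8)
    ys,xs=np.nonzero(m);print("block",cv2.minAreaRect((wplane(c,np.c_[xs,ys],.025)[:,:2]*1000).astype(np.float32)))
for x0 in(212,352):
    b=np.zeros((384,512),bool);b[105:128,x0:x0+22]=1;b&=P[...,2]>.05
    print("pin",b.sum(),P[b].mean(0) if b.any() else 0,P[b][:,2].max() if b.any() else 0)
E
```

```text
bar 1011 ((511.73309326171875, 295.4841003417969), (16.62631607055664, 58.92176055908203), 4.893866539001465) zmed 0.08547934747309127
plate ((512.0559692382812, 294.79791259765625), (191.20138549804688, 100.6243896484375), 4.570916175842285)
block ((511.199951171875, 295.3587341308594), (209.67697143554688, 120.4215316772461), 4.335856914520264)
pin 106 [0.43264545 0.2894549  0.06008708] 0.37396078234876545
pin 91 [0.58660975 0.30150634 0.06359607] 0.37396078234876545
```

Request:
apply_moves --steps '[[[3.0,2.0,0],[0,0,0]],[[5.9,4.0,0],[0,0,0]],[[5.9,4.0,3.5],[0,0,0]],[[5.9,4.0,7.0],[0,0,0]],[[5.9,4.0,8.0],[0,0,0]]]'

```text
t: 2.23
tool_pos: [0.5081, 0.2862, 0.145]
ee_rot: [[-0.073, 0.997, -0.01], [0.997, 0.073, -0.003], [-0.002, -0.01, -1.0]]
ft_force: [-1.2, 0.1, -0.7]
grip_width: 0.0857
grip_force: 0.0
```

Request:
apply_moves --steps '[[[0,0,0],[0,0,0]],[[0,0,0],[0,0,0]],[[0,0,0],[0,0,0]]]'

```text
t: 2.48
tool_pos: [0.513, 0.287, 0.1538]
ee_rot: [[-0.072, 0.997, 0.004], [0.997, 0.072, 0.001], [0.001, 0.004, -1.0]]
ft_force: [-0.3, -0.5, 0.6]
grip_width: 0.0851
grip_force: 0.0
```

Run:
```python
from h import *
c=camera_params("wrist");p,d=capture("wrist");s=read_state()
cv2.imwrite("pics/w2.png",p[:,:,::-1]);np.savez("pics/w2.npz",p=p,d=d,**c)
print(s["tool_pos"],s["ee_rot"],s["t"])
bar(c,d,(150,100,370,330))
```

```text
[0.51325886 0.28711381 0.15407486] [[-0.07154619  0.99742815  0.00427061]
 [ 0.9974367   0.07154086  0.00138863]
 [ 0.00107954  0.00435902 -0.99998992]] 2.5333
bar 1629 ((512.0202026367188, 296.0799255371094), (15.611733436584473, 59.8984375), 4.666464805603027) zmed 0.08552462948462916
```

View pics/w2.png

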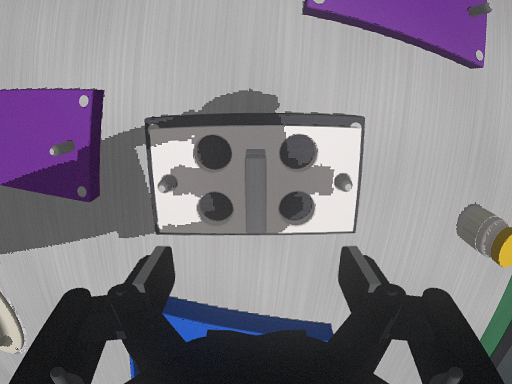

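The bar is at (255,190) between the fingers, which are centred along x and need about 9 mm more in y. I'm shifting and descending.

Request:
apply_moves --steps '[[[0.9,-0.07,1.5],[0,0,-0.5]],[[0.9,-0.07,4.0],[0,0,-0.5]],[[0.9,-0.07,6.0],[0,0,-0.5]],[[0.9,-0.07,7.0],[0,0,-0.5]],[[0.9,-0.07,7.0],[0,0,-0.5]]]'

```text
t: 2.95
tool_pos: [0.5094, 0.2954, 0.0802]
ee_rot: [[-0.08, 0.997, -0.002], [0.997, 0.08, -0.001], [-0.001, -0.003, -1.0]]
ft_force: [-0.9, -0.5, 0.5]
grip_width: 0.0854
grip_force: 0.0
```

Request:
apply_moves --steps '[[[0,0,0],[0,0,0]],[[0,0,0],[0,0,0]]]'

```text
t: 3.12
tool_pos: [0.5119, 0.2962, 0.0835]
ee_rot: [[-0.081, 0.997, 0.003], [0.997, 0.081, 0.001], [0.001, 0.003, -1.0]]
ft_force: [0.0, 0.1, 0.9]
grip_width: 0.0852
grip_force: 0.0
```

Request:
apply_moves --steps '[[[0,0,1.0],[0,0,0]],[[0,0,2.0],[0,0,0]],[[0,0,2.8],[0,0,0]],[[0,0,2.8],[0,0,0]],[[0,0,2.8],[0,0,0]]]'

```text
t: 3.53
tool_pos: [0.5095, 0.2955, 0.0521]
ee_rot: [[-0.081, 0.997, -0.002], [0.997, 0.081, -0.001], [-0.001, -0.002, -1.0]]
ft_force: [-0.5, -0.1, -0.2]
grip_width: 0.0857
grip_force: 0.0
```

Request:
apply_moves --steps '[[[0,0,0],[0,0,0]],[[0,0,0],[0,0,0]],[[0,0,0],[0,0,0]],[[0,0,0],[0,0,0]],[[0,0,0],[0,0,0]]]' --fingers 0

```text
t: 3.95
tool_pos: [0.5105, 0.2959, 0.0536]
ee_rot: [[-0.081, 0.997, 0.001], [0.997, 0.081, 0.0], [0.0, 0.001, -1.0]]
ft_force: [0.1, -0.2, 0.3]
grip_width: 0.0256
grip_force: 0.0
```

Request:
apply_moves --steps '[[[0,0,0],[0,0,0]],[[0,0,0],[0,0,0]],[[0,0,0],[0,0,0]],[[0,0,0],[0,0,0]],[[0,0,0],[0,0,0]]]'

```text
t: 4.37
tool_pos: [0.5108, 0.2959, 0.0538]
ee_rot: [[-0.081, 0.997, 0.001], [0.997, 0.081, 0.0], [0.0, 0.001, -1.0]]
ft_force: [0.6, 0.1, 3.4]
grip_width: 0.0148
grip_force: 59.6
```

The bar is gripped at 14.8 mm and 60 N. Lifting slowly and straight up.

Request:
apply_moves --steps '[[[0,0,-0.3],[0,0,0]],[[0,0,-0.8],[0,0,0]],[[0,0,-1.3],[0,0,0]],[[0,0,-1.8],[0,0,0]],[[0,0,-2.3],[0,0,0]]]'

```text
t: 4.78
tool_pos: [0.5098, 0.2956, 0.0765]
ee_rot: [[-0.081, 0.997, -0.001], [0.997, 0.081, -0.001], [-0.0, -0.001, -1.0]]
ft_force: [0.7, -0.6, -3.6]
grip_width: 0.0152
grip_force: 58.9
```

Request:
apply_moves --steps '[[[0,0,-0.5],[0,0,0]],[[0,0,-1.0],[0,0,0]],[[0,0,-1.5],[0,0,0]],[[0,0,-2.0],[0,0,0]],[[0,0,-2.5],[0,0,0]]]'

```text
t: 5.2
tool_pos: [0.5103, 0.2958, 0.1019]
ee_rot: [[-0.081, 0.997, -0.0], [0.997, 0.081, -0.0], [-0.0, -0.0, -1.0]]
ft_force: [0.1, 0.2, -3.1]
grip_width: 0.0151
grip_force: 58.9
```

Request:
apply_moves --steps '[[[0,0,-0.7],[0,0,0]],[[0,0,-1.4],[0,0,0]],[[0,0,-2.0],[0,0,0]],[[0,0,-2.0],[0,0,0]],[[0,0,-2.0],[0,0,0]]]'

```text
t: 5.62
tool_pos: [0.5107, 0.296, 0.1219]
ee_rot: [[-0.081, 0.997, 0.001], [0.997, 0.081, 0.0], [0.0, 0.001, -1.0]]
ft_force: [0.3, 0.1, -3.1]
grip_width: 0.0155
grip_force: 59.0
```

Run:
```python
from h import *
c=camera_params("wrist");p,d=capture("wrist");s=read_state()
cv2.imwrite("pics/w3.png",p[:,:,::-1]);np.savez("pics/w3.npz",p=p,d=d,**c)
print(s["tool_pos"],s["ee_rot"],s["t"],s["ft_force"],s["wrist_torque"])
```

```text
[0.51029422 0.29583967 0.12133029] [[-8.07559389e-02  9.96733905e-01  5.85411089e-06]
 [ 9.96733905e-01  8.07559387e-02  2.32870429e-05]
 [ 2.27382310e-05  7.71555782e-06 -1.00000000e+00]] 5.6667 [ 0.70228834 -0.29472796 -2.66677495] [-0.02348243  0.00399949  0.02587548]
```

View pics/w3.png

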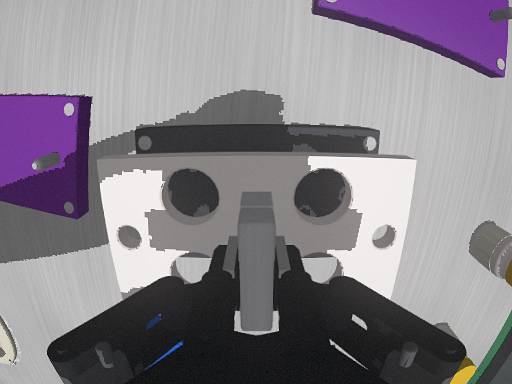

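The plate is level and clear: the holes at (129,237) and (384,237) are empty. Carrying it to the tray.

Request:
apply_moves --steps '[[[-1.5,-0.3,0],[0,0,0]],[[-4.0,-0.7,0],[0,0,0]],[[-7.0,-1.3,0],[0,0,0]],[[-10.0,-1.8,0],[0,0,0]],[[-13.0,-2.3,0],[0,0,0]]]'

```text
t: 6.08
tool_pos: [0.4971, 0.1633, 0.1207]
ee_rot: [[-0.081, 0.997, -0.001], [0.997, 0.081, -0.0], [-0.0, -0.001, -1.0]]
ft_force: [0.1, -0.9, -3.2]
grip_width: 0.0152
grip_force: 58.9
```

Request:
apply_moves --steps '[[[-3.0,-0.6,0],[0,0,0]],[[-6.0,-1.2,0],[0,0,0]],[[-9.0,-1.8,0],[0,0,0]],[[-12.0,-2.3,0],[0,0,0]],[[-14.5,-2.7,0],[0,0,0]]]'

```text
t: 6.5
tool_pos: [0.4819, 0.0159, 0.1209]
ee_rot: [[-0.08, 0.997, -0.001], [0.997, 0.08, -0.0], [-0.0, -0.001, -1.0]]
ft_force: [1.4, -0.7, -3.0]
grip_width: 0.0147
grip_force: 59.0
```

Request:
apply_moves --steps '[[[-1.0,-0.2,0],[0,0,0]],[[-1.6,-0.3,0],[0,0,0]],[[-1.6,-0.3,0],[0,0,0]],[[-1.6,-0.3,0],[0,0,0]]]'

```text
t: 6.83
tool_pos: [0.4809, 0.0023, 0.1211]
ee_rot: [[-0.081, 0.997, -0.0], [0.997, 0.081, 0.001], [0.001, -0.0, -1.0]]
ft_force: [-0.5, 0.4, -3.2]
grip_width: 0.0154
grip_force: 59.0
```

Run:
```python
from h import *
for n in("scene","side"):
    p,d=capture(n);np.savez(f"pics/{n}1.npz",p=p,d=d)
    cv2.imwrite(f"pics/{n}1.png",p[:,:,::-1])
s=read_state();print(s["tool_pos"],s["ee_rot"],s["t"],s["grip_width"])
```

```text
[0.48097194 0.00265398 0.12116363] [[-8.20606120e-02  9.96627305e-01 -2.64935149e-04]
 [ 9.96627190e-01  8.20607429e-02  5.28378350e-04]
 [ 5.48337067e-04 -2.20682522e-04 -9.99999825e-01]] 6.9333 0.015124020626499446
```

View pics/scene1.png

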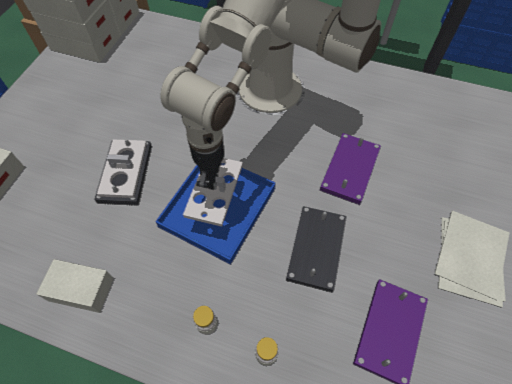

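The plate at (214,190) hangs over the middle of the tray. Floor contact is expected at TCP z of about 0.035, so I'm lowering it.

Request:
apply_moves --steps '[[[0,0,1.0],[0,0,0]],[[0,0,2.5],[0,0,0]],[[0,0,4.0],[0,0,0]],[[0,0,5.5],[0,0,0]],[[0,0,6.5],[0,0,0]]]'

```text
t: 7.35
tool_pos: [0.4798, 0.0025, 0.0541]
ee_rot: [[-0.082, 0.997, -0.003], [0.997, 0.082, 0.001], [0.001, -0.002, -1.0]]
ft_force: [0.2, 0.3, -3.6]
grip_width: 0.0154
grip_force: 58.9
```

Request:
apply_moves --steps '[[[0,0,0.5],[0,0,0]],[[0,0,1.0],[0,0,0]],[[0,0,1.4],[0,0,0]],[[0,0,1.7],[0,0,0]],[[0,0,1.7],[0,0,0]]]'

```text
t: 7.77
tool_pos: [0.481, 0.0015, 0.0391]
ee_rot: [[-0.081, 0.997, -0.0], [0.997, 0.081, 0.0], [0.0, -0.0, -1.0]]
ft_force: [-0.3, -0.1, -3.8]
grip_width: 0.0152
grip_force: 58.9
```

Request:
apply_moves --steps '[[[0,0,0.1],[0,0,0]],[[0,0,0.2],[0,0,0]],[[0,0,0.3],[0,0,0]],[[0,0,0.4],[0,0,0]],[[0,0,0.4],[0,0,0]]]'

```text
t: 8.18
tool_pos: [0.481, 0.0015, 0.0352]
ee_rot: [[-0.081, 0.997, -0.0], [0.997, 0.081, 0.0], [0.0, -0.0, -1.0]]
ft_force: [0.1, 0.3, -2.4]
grip_width: 0.0152
grip_force: 58.9
```

Request:
apply_moves --steps '[[[0,0,0.05],[0,0,0]],[[0,0,0.1],[0,0,0]],[[0,0,0.1],[0,0,0]]]'

```text
t: 8.43
tool_pos: [0.4811, 0.0015, 0.0348]
ee_rot: [[-0.081, 0.997, -0.0], [0.997, 0.081, -0.0], [-0.0, -0.0, -1.0]]
ft_force: [-3.0, -0.3, 2.9]
grip_width: 0.0151
grip_force: 59.9
```

The force reversed from -3 to +2.9 N, so the plate is on the floor. Letting go and rising.

Request:
apply_moves --steps '[[[0,0,0],[0,0,0]],[[0,0,0],[0,0,0]],[[0,0,0],[0,0,0]],[[0,0,0],[0,0,0]],[[0,0,0],[0,0,0]]]' --fingers 0.8

```text
t: 8.85
tool_pos: [0.4812, 0.0014, 0.0344]
ee_rot: [[-0.081, 0.997, 0.0], [0.997, 0.081, -0.0], [-0.0, 0.0, -1.0]]
ft_force: [0.2, 0.2, -0.4]
grip_width: 0.0683
grip_force: 0.0
```

Request:
apply_moves --steps '[[[0,0,0],[0,0,0]],[[0,0,-1],[0,0,0]],[[0,0,-3],[0,0,0]],[[0,0,-6],[0,0,0]],[[0,0,-9],[0,0,0]]]'

```text
t: 9.27
tool_pos: [0.4802, 0.0017, 0.1253]
ee_rot: [[-0.081, 0.997, -0.002], [0.997, 0.081, 0.0], [0.001, -0.002, -1.0]]
ft_force: [1.0, -0.1, -0.1]
grip_width: 0.0685
grip_force: 0.0
```

Request:
apply_moves --steps '[[[0,0,-3],[0,0,0]],[[0,0,-6],[0,0,0]],[[0,0,-8],[0,0,0]],[[0,0,-8],[0,0,0]],[[0,0,-8],[0,0,0]]]'

```text
t: 9.68
tool_pos: [0.4818, 0.0013, 0.2061]
ee_rot: [[-0.081, 0.997, 0.003], [0.997, 0.081, -0.001], [-0.001, 0.003, -1.0]]
ft_force: [-0.7, -1.0, -0.7]
grip_width: 0.0684
grip_force: 0.0
```

Run:
```python
from h import *
c=camera_params("wrist");p,d=capture("wrist");s=read_state()
cv2.imwrite("pics/w4.png",p[:,:,::-1])
print(s["tool_pos"],s["t"],s["ft_force"],s["grip_width"])
bar(c,d,(130,60,390,330),z=.066,tol=.006)
```

```text
[0.48082593 0.00155389 0.2043685 ] 9.7333 [-0.12663839 -0.10599616 -0.54313636] 0.06817974333318608
bar 948 ((481.2008972167969, 0.8885383605957031), (15.548866271972656, 59.50607681274414), 4.99280309677124) zmed 0.06657729236878096
```

View pics/w4.png

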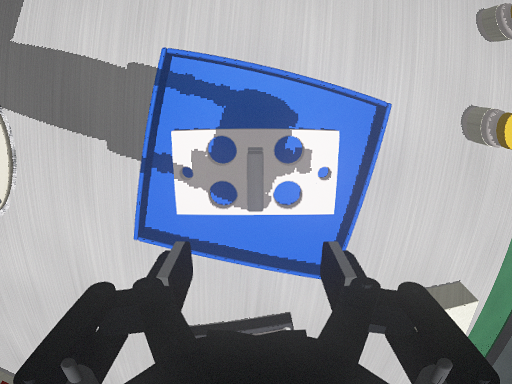

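The plate lies flat and centred in the tray: its bar is at (255,180), its top is at z 0.066, and it is clear of the walls. The gripper is free of it, so I'm handing in.

```bash
python3 -c "
from station import *
print(finish_job())"
```

```text
the job is handed in; nothing more can be done
None
```

The four-pocket plate was lifted level off its pins, set down flat and centred in the blue tray and released, the two-pocket plate was left alone, and the job was handed in at about 10 s of the 38 s limit (no verdict was returned).

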